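# Shut and latch the gate of the classroom tortoise table

## Task

The gate of the tortoise table stands ajar: swing it to, lift its latch bar over the keeper's lip and let it drop to the bottom of the notch, so that the gate stays latched by itself. The rubber stop has to be squeezed a little before the bar can drop: lean on the gate by feel, do not force it, and leave the jars and dishes where they are.

Things in the scene. Friction and masses are not known exactly. Their poses are not given: they have to be found in the camera images.
- pen: Tortoise table: open-topped plywood pen fixed on the bench, 640 mm wide, 420 mm deep, walls 155 mm high, 18 mm thick. Origin on the bench under the middle of the 220 mm gate opening, in the outer face of the front wall; x points level into the pen (the way the gate is pushed shut), y along the front wall towards the gate's hinge, z up.
- gate (a joint): Gate angle, rad: 0 = flush with the front wall, positive = open (swung outwards, to the pen's -x); goes in to about -0.07. Gate 200 mm wide, 18 mm thick, top edge 150 mm high, softwood frame with clear panel, hinge nearly free, stays where left. Latched it stands at 0.005, or up to 0.05 more or less, as the keeper sits.
- latch (a joint): Angle of the latch bar on its pivot, rad: 0 = level, as when it lies on the notch floor; positive = free end lifted. It falls by its weight and hangs at -0.05 on its guide staple while the gate is open; 0.09 just clears the lip; 0.22 is its highest. Flat steel bar 200 x 25 x 8 mm on the gate's outer face, about 0.32 kg with its knob.
- knob_grip (a point): Middle of the graspable length of the bar's round steel knob: 20 mm diameter, standing 46 mm out from the bar, square to the gate, 90 mm from the pivot towards the free end; this point is 25 mm out from the bar, 47 mm from the gate's outer face and 153 mm from the hinge along the gate. x along the knob into the gate, y along the bar towards the hinge.
- jar: Bystander: glass jar with larch twigs, 76 mm diameter, 115 mm high (twigs to 210 mm). Origin under its centre.
- saucer: Bystander: terracotta saucer, 110 mm diameter, 25 mm high. Origin under its centre.
- feed_jar: Bystander: closed amber jar, 70 mm diameter, 110 mm high. Origin under its centre.
- water_dish: Bystander inside the pen: white dish, 100 mm diameter, 22 mm high. Origin under its centre.
- gate_hinge (a point): Point on the gate's vertical hinge axis, in the front wall's outer face, 115 mm above the bench (pen x 0, y 108 mm). Axes as the pen's.
- notch (a point): Mean place of the keeper's notch: its floor, at the lip's inner face. Keeper: upright steel plate, 6 mm thick, at the post; notch open at the top, 14 mm wide (along the pen's x), outer lip 8 mm thick, 14 mm high, square-fronted; inner cheek 35 mm high. In slots: really up to 10 mm farther in or out (pen x), unmeasured, to be felt or seen. The bar must not press on it with over 25 N.
- stop_face (a point): Mean place of the tip of the domed rubber stop, 18 mm diameter; it faces the back of the gate near its free edge, 191 mm from the hinge. It is part of the keeper and lies in or out with it (up to 10 mm). It yields 3 N per mm: the bar clears the lip only once the gate squeezes it 1.5 mm (4.5 N), and it must not be pressed with more than 9 N.
- pivot (a point): Pivot of the latch bar on the gate, at the middle of the bar's thickness: 63 mm from the hinge axis along the gate, 115 mm high, 18 mm outside the gate's outer face. The bar's free end is 180 mm from it, the keeper 152 mm when shut. Axes those of the gate: x square into the gate, y towards the hinge.

How it is judged:
On the way:
1. the latch bar is lifted high enough to pass over the keeper's lip (value of joint latch above 0.085 rad), for 0.1 s.
At the end, for the whole second after the job is handed in: The gate is shut (within 0.06 rad of flush) and at rest, and the latch bar lies level on the floor of the keeper's notch (between -0.022 and 0.025 rad: not propped on the lip, not hanging in front of it) (value of joint latch between -0.022 and 0.025 rad and value of joint gate between -0.06 and 0.06 rad and not (velocity of joint any of latch, gate above 0.05 rad/s or velocity of joint any of latch, gate below -0.05 rad/s)); the robot touches nothing.
It fails at once if the gate presses on the rubber stop with more than 9 N (contact force between gate_c0 and stop_c0 above 9 N).
It fails at once if the latch bar presses on the keeper with more than 25 N (contact force between latch_c0 and pen above 25 N).
It fails at once if a jar or dish is shifted by more than 30 mm (distance of any of jar, saucer, feed_jar, water_dish from where it was at the start of the episode above 0.03 m).
It fails at once if a jar is tipped over (angle between any of jar, feed_jar's own z axis and vertical above 0.5 rad).
It also fails if it takes over 69 s, if anything falls off the work surface, if the arm or the gripper's body presses on something with over 40 N, if the wrist force passes 120 N, or if a joint passes its speed limit or range.

## Robot

A 6-joint arm with a two-finger parallel gripper is mounted at the origin on the work surface. World frame = base frame: x ahead of the robot, y to its left, z up, the work surface at z = 0. Lengths are in m, angles in rad, forces in N, time in s.
With the tool pointing down it reaches from about 0.35 to 0.975 m from the base axis. Payload 4.9 kg.
Tool frame: the origin (TCP) lies at the very end of the fingers, on their centre line; the grasp point (between the pads) lies 19 mm behind it (pinch_z is the distance from the TCP to the grasp point, in m); z points along the fingers, y is the line along which they close (so a half turn about z gives the same grasp; the last joint's range is limited). The gripper opens to 85 mm and grips with 20 to 120 N. Pads are 22 mm wide; open, the fingers measure 114 mm over their backs; the gripper's body (76 mm by 85 mm) begins 54 mm behind the grasp point. The pads swing forward as they close: fully open they stand 13 mm farther back than shut.
Start: joints at [-1.404, 0.053, 1.613, -0, 1.476, -0.119], TCP at [0.176, -0.6, 0.231] pointing down, gripper open.
Joint ranges: [-3.01, 3.01], [-1.01, 2.22], [0.06, 2.58], [-1.02, 4.17], [0.09, 2.62], [-3.14, 3.14]. Speed limits (rad/s): [2.57, 2.57, 3.14, 3.14, 3.14, 3.14].

## Interface

Orientations are given as a unit quaternion [w, x, y, z].
In Python, from plant import * gives the robot as it stands. The module is installed in compiled form; this text tells all that it offers.
- The arm moves only by the tool play_rows, never from a script. Its arguments are lists of equal length, an entry for each row: "linear": the shift along the world's x, y, z in m, a list of three; "turn": the turn about the world's z in degrees. A call has 1 to 8 rows; each row shifts and turns the commanded pose from where the row before left it; what a row does not reach is not made up. A row lasts 1/8 s, in which the tool goes at most 62.5 mm and 10.7 degrees, less where a joint would pass 70% of its speed; a pose out of reach is approached as far as the arm can. A call is refused whole if a number of a shift passes 0.0625 or a number of a turn 10.7, either way. A call with a gripper value outside its range is refused whole. "hand" is the finger opening in m, from 0 to 0.0854, set as the call begins (left out, the last holds). The fingers move at their own pace and stop on an object; the grip force is fixed at half the most. Time passes only in rows, so rows that do not move let the fingers close. It gives the time, the measured TCP pose, the force, the opening and the grip force at its end, in the units of the state.
- state(): the state, without advancing time (a new reading comes with each control period).
- grab_frame(name): name is "scene" or "side" or "wrist"; returns the picture (400x640x3 uint8, red, green, blue); there is no depth.
- camera_info(name): a dict with "camera_matrix" (3x3 intrinsics, pixels), "distortion" ([k1, k2, p1, p2, k3] as OpenCV has them; the pictures are not rectified), "origin" and "attitude" of the camera in the world; the wrist camera has in their place "mount" (4x4, takes a point from camera to tool coordinates, whose origin is the TCP and whose axes are the flange's). Camera axes: x right, y down, z forward; pixel columns grow to the right and rows downward; lengths in m; the calibration is good to about 2 mm. A picture is of the moment at which its call begins: read the wrist's pose just before it. camera_info takes no time and is no camera call.
- job_done(): hands the job in; it is judged then, once.
Trained networks look in the newest picture that a camera, given by its name, has taken for a name from the list of things; names that differ only in an ending like _2 or _b are one class to them, and where a whole thing is asked for, a point or a joint stands for the part that bears it (a point fixed in the world has none). Each returns a list of dicts, best first, with "p" (0 to 1); they miss things now and then, are a little off and sometimes report something else, mostly with a low value. They report only what shows in the picture. A call takes as long as a camera call.
- trace(camera, thing): "region" (400x640 bool, what is visible of it) and "location" ([column, row] in pixels, amid what is visible of it).
The state is a dict: "time": time; "joint_pos": joint angles; "joint_vel": joint speeds; "joint_efforts": joint torques, N m; "tool_pos": TCP position; "tool_rot": TCP orientation; "contact_force": force on the tool from outside, world axes, zero at the start; "ft_torque": the same for the moment, N m; "gripper_width": opening from 0.0 (shut) to 1.0 (fully open); "grasp_force": force on a finger pad.
Only numpy, scipy, OpenCV 4.12 (cv2) and the standard library are available. Lean on these libraries where they do the work, as an engineer would, in place of code of your own. Each camera call takes 0.05 s, during which the arm holds its last target. There are 200 camera calls.

## Working session

There is one attempt and no reset: what is moved stays moved. The work goes in short steps, Python scripts to look and compute and a tool call to move; the robot and the scene stay as the last step left them, time stands still between calls to the robot, and variables do not carry over. Pictures are saved under pics/ and viewed, at most 10 in all, crops included, and the job is handed in when it is done.

Besides the shell and the picture viewer there is one more tool, called after "Emit:" by a JSON object that holds its "fn" and its "kwargs", one argument or row to a line. play_rows: Moves the arm, as the interface text tells. Its arguments: {"type":"object","properties":{"linear":{"type":"array","items":{"type":"array","items":{"type":"number"}}},"turn":{"type":"array","items":{"type":"number"}},"hand":{"type":"number"}},"required":["linear","turn"]}

```bash
mkdir -p pics
python3 - <<'E'
from plant import *
import cv2,numpy as np
s=state();print({k:np.round(v,3).tolist() for k,v in s.items()})
for c in ["scene","side"]:
    im=grab_frame(c);cv2.imwrite(f"pics/{c}0.png",im[:,:,::-1])
    i=camera_info(c);print(c,i)
    for t in ["pen","gate","latch","knob_grip","jar","saucer","feed_jar"]:
        r=trace(c,t)
        for q in r[:2]:
            ys,xs=np.nonzero(q["region"]);print(t,round(q["p"],2),np.round(q["location"]),xs.min(),xs.max(),ys.min(),ys.max())
print(camera_info("wrist"))
E
```

```text
{'time': 0.0, 'joint_pos': [-1.404, 0.053, 1.614, -0.0, 1.476, -0.119], 'joint_vel': [-0.0, 0.002, -0.0, -0.0, -0.001, 0.001], 'joint_efforts': [-0.001, -39.368, -37.018, -0.0, 0.007, 0.0], 'tool_pos': [0.176, -0.599, 0.23], 'tool_rot': [-0.001, 0.99, 0.142, -0.0], 'contact_force': [-0.21, 0.917, -0.595], 'ft_torque': [0.005, -0.029, -0.003], 'grasp_force': 0.0, 'gripper_width': 1.005}
scene {'camera_matrix': array([[486.9056506 ,   0.        , 324.11340083],
       [  0.        , 486.9056506 , 196.42097554],
       [  0.        ,   0.        ,   1.        ]]), 'distortion': array([-0.15129085,  0.        ,  0.        ,  0.        ,  0.        ]), 'origin': array([1.36211118, 0.03564678, 1.43314291]), 'attitude': array([-0.19103827,  0.65596435,  0.69951183, -0.20951932])}
pen 0.74 [393. 172.] 291 493 86 257
gate 0.79 [357. 227.] 332 383 196 258
gate 0.65 [199. 197.] 186 212 184 217
latch 0.83 [358. 240.] 336 383 214 259
knob_grip 0.74 [353. 235.] 335 383 214 259
jar 0.76 [216. 226.] 194 231 195 248
saucer 0.98 [249. 200.] 235 265 186 212
saucer 0.62 [398. 175.] 290 493 86 258
feed_j
[... 729 characters left out ...]
01 163
saucer 0.57 [395. 171.] 382 400 169 177
feed_jar 0.59 [397. 149.] 385 406 129 163
{'camera_matrix': array([[328.15682475,   0.        , 319.39286769],
       [  0.        , 328.15682475, 204.50133708],
       [  0.        ,   0.        ,   1.        ]]), 'distortion': array([-0.02138962,  0.        ,  0.        ,  0.        ,  0.        ]), 'mount': array([[-3.12735447e-04, -9.53057165e-01, -3.02790263e-01,
         7.78271802e-02],
       [ 9.99999577e-01, -5.59944406e-04,  7.29626213e-04,
        -5.07788180e-04],
       [-8.64921204e-04, -3.02789907e-01,  9.53056937e-01,
        -1.42919133e-01],
       [ 0.00000000e+00,  0.00000000e+00,  0.00000000e+00,
         1.00000000e+00]])}
```

Run:
```python
import cv2,numpy as np
a=cv2.imread("pics/scene0.png")[70:280,170:510];b=cv2.imread("pics/side0.png")[90:400,120:520]
cv2.imwrite("pics/a.png",cv2.resize(a,(800,494),interpolation=cv2.INTER_CUBIC));cv2.imwrite("pics/b.png",cv2.resize(b,(774,600),interpolation=cv2.INTER_CUBIC))
```

```text
(no output)
```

View pics/a.png

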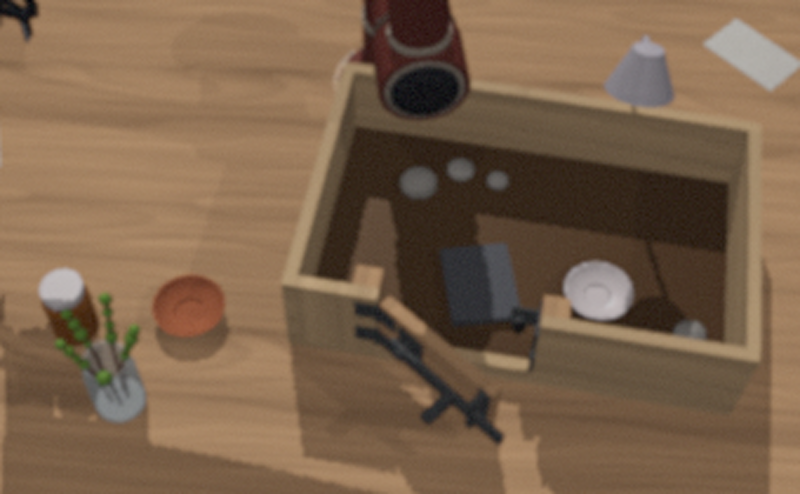

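View pics/b.png

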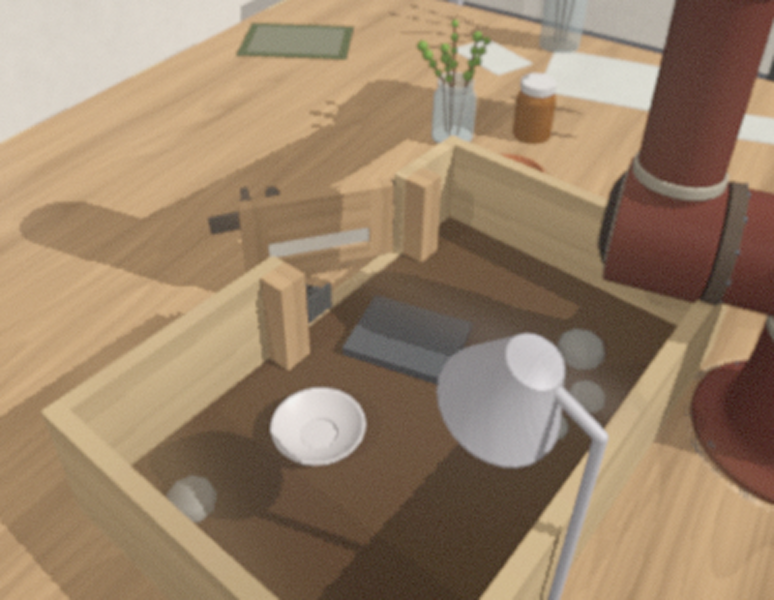

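The scene view shows the pen with hinge at crop (365,315), the gate ajar, its bar's free end at (500,438), and the jars well to the left. The side view shows the gate opened outward, with the keeper at crop (318,300) on the near post.

```bash
cat > h.py <<'E'
import cv2,numpy as np
from plant import *
from scipy.spatial.transform import Rotation as R
def q2R(q): return R.from_quat([q[1],q[2],q[3],q[0]]).as_matrix()
def campose(c,s=None):
    i=camera_info(c)
    if c!="wrist": return q2R(i["attitude"]),np.array(i["origin"]),i
    T=q2R(s["tool_rot"]);m=i["mount"];return T@m[:3,:3],T@m[:3,3]+np.array(s["tool_pos"]),i
def proj(pose,P):
    Rm,o,i=pose;P=np.atleast_2d(P).astype(float);p=(P-o)@Rm
    return cv2.projectPoints(p,np.zeros(3),np.zeros(3),i["camera_matrix"],np.array(i["distortion"]))[0][:,0]
def pen(v,p): # pen->world
    c,s=np.cos(v[2]),np.sin(v[2]);p=np.atleast_2d(p);return np.c_[v[0]+c*p[:,0]-s*p[:,1],v[1]+s*p[:,0]+c*p[:,1],p[:,2]]
def gate(v,g,a,n,z): # along from hinge, out of the outer face
    return pen(v,[[-np.sin(g)*a-np.cos(g)*n,.108-np.cos(g)*a+np.sin(g)*n,z]])[0]
E
python3 - <<'E'
from h import *
from scipy.optimize import least_squares
A=campose("scene");B=campose("side")
print(A[0][:,2],B[0][:,2])
sc=lambda u:np.array(u)*[340/800,210/494]+[170,70]
sd=lambda u:np.array(u)*[400/774,310/600]+[120,90]
# pen corners: hinge side +y
cs=np.array([[0,.32,.155],[.42,.32,.155],[.42,-.32,.155],[0,-.32,.155]])
oa=sc([[286,280],[345,68],[760,125],[757,358]]);ob=sd([[455,140],[48,410]])
def f(v,full=False):
    g=v[3]
    oy=v[4]
    c=cs+[0,oy,0]
    r1=proj(A,pen(v,c))-oa
    r2=proj(B,pen(v,c[[0,3]]))-ob
    r3=proj(A,[gate(v,g,.243,.018,.106),gate(v,g,.153,.064,.110)])-sc([[500,437],[428,418]])
    r4=proj(B,[gate(v,g,.243,.018,.108)])-sd([[210,222]])
    return np.r_[r1.ravel(),r2.ravel(),r3.ravel(),r4.ravel()]
for y0 in [0,]:
    s=least_squares(f,[.7,0,np.pi,.6,0],loss='soft_l1');v=s.x;print(np.round(v,4),s.cost);print(np.round(f(v).reshape(-1,2),1))
g=v[3];print("hinge",pen(v,[0,.108,.115]),"knob",gate(v,g,.153,.047,.11),"closed knob",gate(v,0,.153,.047,.115))
np.save("v.npy",v)
for t,c in [("opening edge",None)]:pass
d=gate(v,g,1,0,0)-gate(v,g,0,0,0);print("gate dir deg",np.degrees(np.arctan2(d[1],d[0])))
E
```

```text
[-0.54214148 -0.0424939  -0.83921206] [ 0.41362141 -0.69749974 -0.58515932]
[ 0.5481  0.0995  3.0083  0.6082 -0.076 ] 10.469836110240697
[[-2.7  0. ]
 [-0.3 -3.8]
 [-0.2 -1.4]
 [ 0.4  0.5]
 [ 0.4 -2.5]
 [-1.8  0.3]
 [ 0.3  1.2]
 [-1.  -0.9]
 [ 0.   1.1]]
hinge [[ 0.53369998 -0.00753155  0.115     ]] knob [0.67169653 0.07355453 0.11      ] closed knob [0.60061797 0.1378644  0.115     ]
gate dir deg 47.5146942865684
```

Emit:
{"fn": "play_rows", "kwargs": {
  "linear": [
    [0.03,0.045,0.03],
    [0.035,0.0475,0.02],
    [0.035,0.0475,0.02],
    [0.035,0.0475,0],
    [0.035,0.0475,0],
    [0.035,0.0475,0],
    [0.035,0.0475,0]
  ],
  "turn": [8.6,8.6,8.6,8.7,8.7,8.7,8.7]
}}

```text
time: 1.68
tool_pos: [0.417, -0.268, 0.3016]
tool_rot: [0.001, 0.781, 0.624, 0.0]
contact_force: [0.8, -0.3, 0.6]
gripper_width: 1.002
grasp_force: 0.0
```

Emit:
{"fn": "play_rows", "kwargs": {
  "linear": [
    [0.035,0.0475,0],
    [0.035,0.0475,0],
    [0.035,0.0475,0],
    [0.035,0.0475,0],
    [0.035,0.0475,-0.02],
    [0.035,0.0475,-0.02],
    [0.035,0.0475,-0.01],
    [0,0,0]
  ],
  "turn": [8.6,8.6,8.7,8.7,8.7,8.7,8.7,0]
}}

```text
time: 2.68
tool_pos: [0.6616, 0.0662, 0.2484]
tool_rot: [-0.002, 0.359, 0.933, -0.0]
contact_force: [0.7, -0.1, 0.6]
gripper_width: 1.0
grasp_force: 0.0
```

Run:
```python
from h import *
s=state();im=grab_frame("wrist");cv2.imwrite("pics/w1.png",im[:,:,::-1])
print(s["time"],s["tool_pos"],s["tool_rot"],s["joint_pos"]);T=q2R(s["tool_rot"]);print("tool y deg",np.degrees(np.arctan2(T[1,1],T[0,1])))
v=np.load("v.npy");g=v[3];W=campose("wrist",s)
for n,p in [("knobtip",gate(v,g,.153,.068,.11)),("knobbase",gate(v,g,.153,.022,.11)),("barend",gate(v,g,.243,.018,.118)),("pivot",gate(v,g,.063,.018,.115)),("hinge",gate(v,g,0,0,.15)),("notch",pen(v,[-.018,-.107,.1025])[0])]: print(n,proj(W,p).round())
for t in ["knob_grip","latch"]:
  for q in trace("wrist",t)[:1]: print(t,q["p"],q["location"])
```

```text
2.675 [0.6616072  0.06615568 0.2484378 ] [-1.93107045e-03  3.58697483e-01  9.33451773e-01 -4.16793874e-04] [-1.24028127e-02  1.38405864e-01  1.49286632e+00  5.59653733e-04
  1.51423185e+00 -8.49486083e-01]
tool y deg 47.959667975664765
knobtip [[333. 217.]]
knobbase [[334. 167.]]
barend [[441. 165.]]
pivot [[228. 163.]]
hinge [[129. 147.]]
notch [[380.   1.]]
knob_grip 0.81 [333.3, 166.3]
latch 0.81 [328.4, 168.2]
```

View pics/w1.png

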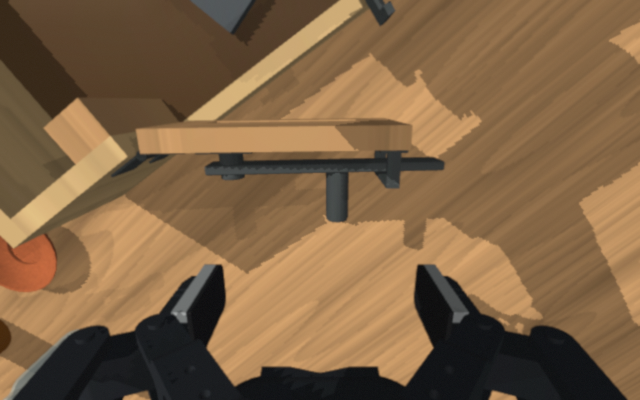

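The wrist view shows the knob from (337,172) to (337,218), within 3 px of the prediction. The staple at (393,185) is close to where a fully open finger would be, so I'll half-close the fingers before descending.

Emit:
{"fn": "play_rows", "kwargs": {
  "linear": [
    [0.0144,0.0072,0],
    [0,0,-0.02],
    [0,0,-0.04],
    [0,0,-0.04],
    [0,0,-0.03],
    [0,0,-0.018],
    [0,0,-0.01],
    [0,0,0]
  ],
  "turn": [1,0,0,0,0,0,0,0],
  "hand": 0.05
}}

```text
time: 3.82
tool_pos: [0.6755, 0.0698, 0.0932]
tool_rot: [-0.0, 0.353, 0.936, -0.0]
contact_force: [1.0, 0.1, 0.9]
gripper_width: 0.587
grasp_force: 0.0
```

Run:
```python
from h import *
s=state();im=grab_frame("wrist");cv2.imwrite("pics/w2.png",im[:,:,::-1])
print(s["time"],s["tool_pos"],s["contact_force"])
```

```text
3.825 [0.67545938 0.06978955 0.0932212 ] [0.96050929 0.05630286 0.85921061]
```

View pics/w2.png

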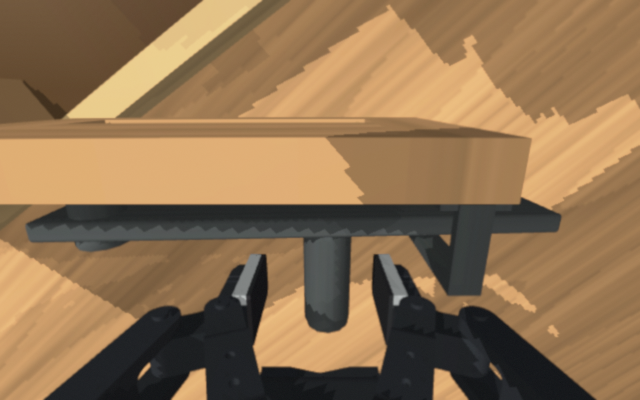

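The knob (centre column 327) lies between the pads (middle at 320); I'll shift 3 mm along the gate and close.

Emit:
{"fn": "play_rows", "kwargs": {
  "linear": [
    [0.002,0.0023,-0.003],
    [0,0,0],
    [0,0,0],
    [0,0,0],
    [0,0,0],
    [0,0,0]
  ],
  "turn": [0,0,0,0,0,0],
  "hand": 0.0
}}

```text
time: 4.62
tool_pos: [0.6778, 0.0721, 0.0914]
tool_rot: [0.0, 0.353, 0.936, -0.0]
contact_force: [-3.2, -2.3, 6.6]
gripper_width: 0.215
grasp_force: 59.0
```

Emit:
{"fn": "play_rows", "kwargs": {
  "linear": [
    [0,0,0.004],
    [0,0,0.005],
    [0,0,0.005],
    [0,0,0.003],
    [0,0,0]
  ],
  "turn": [0,0,0,0,0]
}}

```text
time: 5.25
tool_pos: [0.6772, 0.0722, 0.1075]
tool_rot: [-0.0, 0.353, 0.936, -0.0]
contact_force: [-0.7, -0.3, -4.4]
gripper_width: 0.212
grasp_force: 58.8
```

Run:
```python
from h import *
v=np.load("v.npy");s=state();T=q2R(s["tool_rot"]);p=np.array(s["tool_pos"])
print(p,s["contact_force"],s["ft_torque"],"tool y",np.degrees(np.arctan2(T[1,1],T[0,1])))
h=pen(v,[0,.108,0])[0];r=p-h;print("hinge",h,"radius",np.hypot(*r[:2]),"expected",np.hypot(.153,.047),np.hypot(.153,.050))
yaw=v[2];# gate angle now from polar angle: direction of knob about hinge
for n in(.047,.05):
  ph=np.arctan2(r[1],r[0]);  # gate dir = ph + atan(n/.153) (outward is -90 of dir)
  print("gate ang", (np.degrees(yaw-np.pi/2)-np.degrees(ph+np.arctan(n/.153))))
im=grab_frame("side");cv2.imwrite("pics/s2.png",cv2.resize(im[150:270,180:340,::-1],(800,600),interpolation=cv2.INTER_CUBIC))
```

```text
[0.67719473 0.07218288 0.10746143] [-0.71368398 -0.25132235 -4.39561772] [ 0.18145667 -0.12793742  0.02969769] tool y 48.67353506789556
hinge [ 0.53369998 -0.00753155  0.        ] radius 0.1641497297535125 expected 0.1600562401157793 0.16096272860510286
gate ang 36.23279271405461
gate ang 35.211946412202785
```

View pics/s2.png

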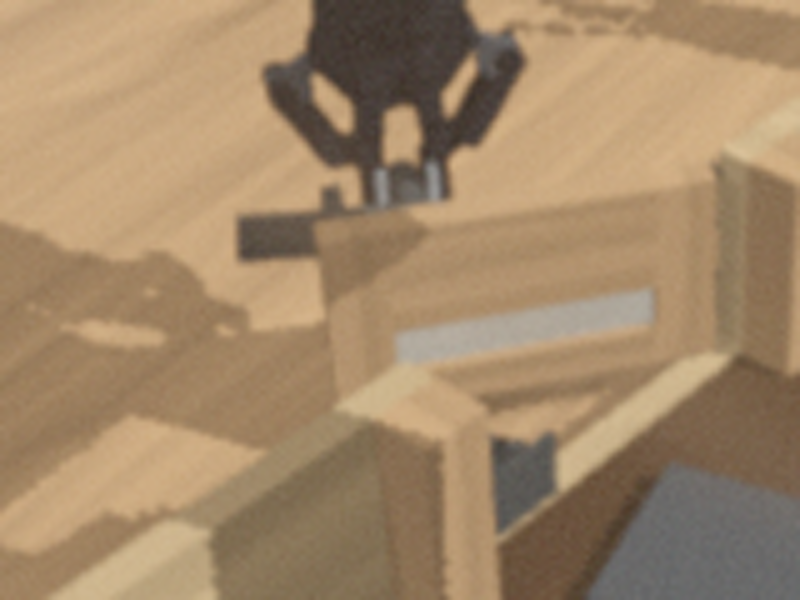

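```bash
cat > arc.py <<'E'
import sys,numpy as np
hx,hy,px,py=map(float,sys.argv[1:5]);st=list(map(float,sys.argv[5:]))
r=np.array([px-hx,py-hy])
for d in st:
    a=np.radians(d);n=np.array([[np.cos(a),-np.sin(a)],[np.sin(a),np.cos(a)]])@r;print(d,np.round(n-r,5));r=n
E
python3 arc.py .537 -.0095 .6772 .0722 3 4 4 3 3 3 3 3
```

```text
3.0 [-0.00447  0.00723]
4.0 [-0.00653  0.00925]
4.0 [-0.00716  0.00877]
3.0 [-0.00576  0.00624]
3.0 [-0.00608  0.00593]
3.0 [-0.00639  0.0056 ]
3.0 [-0.00667  0.00526]
3.0 [-0.00694  0.00491]
```

Emit:
{"fn": "play_rows", "kwargs": {
  "linear": [
    [-0.0045,0.0072,0],
    [-0.0065,0.0093,0],
    [-0.0072,0.0088,0],
    [-0.0058,0.0062,0],
    [0,0,0],
    [0,0,0]
  ],
  "turn": [3,4,4,3,0,0]
}}

```text
time: 6.05
tool_pos: [0.6533, 0.1034, 0.1072]
tool_rot: [-0.0, 0.237, 0.972, -0.0]
contact_force: [-2.0, -1.4, -3.8]
gripper_width: 0.214
grasp_force: 58.9
```

Emit:
{"fn": "play_rows", "kwargs": {
  "linear": [
    [-0.0062,0.0058,0],
    [-0.0064,0.0055,0],
    [-0.0067,0.0052,0],
    [-0.0046,0.0032,0],
    [0,0,0],
    [0,0,0]
  ],
  "turn": [3,3,3,2,0,0]
}}

```text
time: 6.8
tool_pos: [0.6297, 0.1233, 0.1072]
tool_rot: [-0.0, 0.142, 0.99, -0.0]
contact_force: [-0.7, -1.8, -4.9]
gripper_width: 0.211
grasp_force: 58.9
```

Run:
```python
from h import *
s=state();im=grab_frame("wrist");cv2.imwrite("pics/w3.png",im[:,:,::-1]);T=q2R(s["tool_rot"])
print(s["time"],s["tool_pos"],s["contact_force"],s["ft_torque"],np.degrees(np.arctan2(T[1,1],T[0,1])))
```

```text
6.8 [0.62965419 0.1232788  0.1072454 ] [-0.73694605 -1.83441688 -4.92412359] [-0.13811045  0.180228    0.004153  ] 73.62657785784842
```

View pics/w3.png

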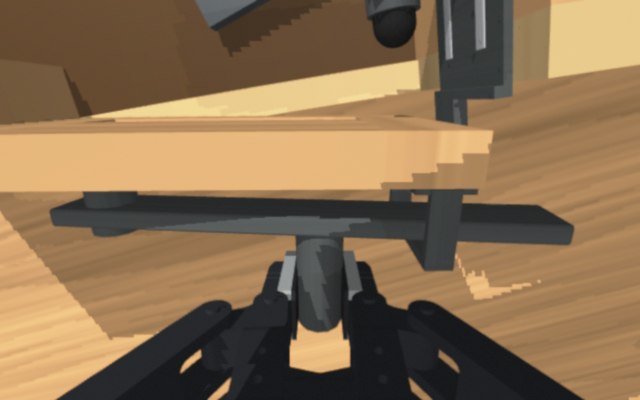

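The bar is lifted and the pads hold the knob at (320,285). The keeper's lip is at about (465,95) and the stop at (393,30). About 9° remain.

```bash
python3 arc.py .537 -.0095 .6297 .1233 2 1.5 1 .5 .25 .25 .25 .25 .25 .25 .25
```

```text
2.0 [-0.00469  0.00315]
1.5 [-0.00359  0.00226]
1.0 [-0.00242  0.00145]
0.5 [-0.00122  0.00071]
0.25 [-0.00061  0.00035]
0.25 [-0.00061  0.00035]
0.25 [-0.00062  0.00035]
0.25 [-0.00062  0.00034]
0.25 [-0.00062  0.00034]
0.25 [-0.00062  0.00034]
0.25 [-0.00062  0.00033]
```

Emit:
{"fn": "play_rows", "kwargs": {
  "linear": [
    [-0.0047,0.003,0],
    [-0.0036,0.0022,0],
    [-0.0012,0.0007,0],
    [0,0,0],
    [0,0,0]
  ],
  "turn": [2,1.5,0.5,0,0]
}}

```text
time: 7.48
tool_pos: [0.6201, 0.1294, 0.1073]
tool_rot: [-0.0, 0.107, 0.994, -0.0]
contact_force: [-1.4, -2.5, -5.0]
gripper_width: 0.213
grasp_force: 58.9
```

```bash
cat > st.py <<'E'
from h import *
s=state();T=q2R(s["tool_rot"]);a=np.degrees(np.arctan2(T[1,1],T[0,1]))
x=T[:,0];y=T[:,1];f=np.array(s["contact_force"])
print(round(s["time"],2),np.round(s["tool_pos"],4),"yaw",round(a,2),"push",round(-f@x,2),"along",round(f@y,2),"z",round(f[2],2),"tq",np.round(s["ft_torque"],2))
E
python3 st.py
```

```text
7.47 [0.6201 0.1294 0.1073] yaw 77.68 push -0.85 along -2.71 z -4.99 tq [-0.33  0.2   0.13]
```

Emit:
{"fn": "play_rows", "kwargs": {
  "linear": [
    [-0.0006,0.0002,0],
    [-0.0006,0.0002,0],
    [-0.0006,0.0003,0],
    [-0.0006,0.0003,0],
    [0,0,0]
  ],
  "turn": [0.25,0.25,0.25,0.25,0]
}}

```text
time: 8.1
tool_pos: [0.6178, 0.1307, 0.1073]
tool_rot: [0.0, 0.099, 0.995, 0.0]
contact_force: [-1.7, -2.3, -5.5]
gripper_width: 0.212
grasp_force: 58.9
```

Emit:
{"fn": "play_rows", "kwargs": {
  "linear": [
    [-0.0006,0.0003,0],
    [-0.0006,0.0002,0],
    [0,0,0]
  ],
  "turn": [0.25,0.25,0]
}}

```text
time: 8.48
tool_pos: [0.6167, 0.1313, 0.1074]
tool_rot: [0.0, 0.094, 0.996, 0.0]
contact_force: [-0.7, -0.6, -5.9]
gripper_width: 0.213
grasp_force: 58.9
```

Emit:
{"fn": "play_rows", "kwargs": {
  "linear": [
    [-0.0006,0.0003,0],
    [-0.0006,0.0002,0],
    [0,0,0]
  ],
  "turn": [0.25,0.25,0]
}}

```text
time: 8.85
tool_pos: [0.6155, 0.1318, 0.1074]
tool_rot: [0.0, 0.09, 0.996, 0.0]
contact_force: [0.3, 0.8, -6.1]
gripper_width: 0.211
grasp_force: 58.9
```

```bash
python3 st.py
```

```text
8.85 [0.6155 0.1318 0.1074] yaw 79.69 push 0.12 along 0.84 z -6.07 tq [ 0.43 -0.13 -0.  ]
```

Emit:
{"fn": "play_rows", "kwargs": {
  "linear": [
    [-0.0006,0.0004,0],
    [0,0,0]
  ],
  "turn": [0.25,0]
}}

```text
time: 9.1
tool_pos: [0.6149, 0.1321, 0.1074]
tool_rot: [0.0, 0.088, 0.996, 0.0]
contact_force: [1.0, 1.7, -5.8]
gripper_width: 0.211
grasp_force: 58.9
```

Emit:
{"fn": "play_rows", "kwargs": {
  "linear": [
    [-0.0006,0.0004,0],
    [0,0,0]
  ],
  "turn": [0.25,0]
}}

```text
time: 9.35
tool_pos: [0.6143, 0.1325, 0.1075]
tool_rot: [0.0, 0.085, 0.996, 0.0]
contact_force: [1.3, 2.1, -4.7]
gripper_width: 0.217
grasp_force: 58.9
```

```bash
python3 st.py
```

```text
9.35 [0.6143 0.1325 0.1075] yaw 80.19 push 0.89 along 2.25 z -4.73 tq [ 0.6  -0.28  0.01]
```

Emit:
{"fn": "play_rows", "kwargs": {
  "linear": [
    [-0.0006,0.0006,0],
    [0,0,0]
  ],
  "turn": [0.25,0]
}}

```text
time: 9.6
tool_pos: [0.6136, 0.1328, 0.1074]
tool_rot: [0.0, 0.083, 0.997, -0.0]
contact_force: [0.7, 1.5, -6.3]
gripper_width: 0.211
grasp_force: 58.9
```

Emit:
{"fn": "play_rows", "kwargs": {
  "linear": [
    [-0.0006,0.0005,0],
    [0,0,0]
  ],
  "turn": [0.25,0]
}}

```text
time: 9.85
tool_pos: [0.613, 0.1332, 0.1074]
tool_rot: [-0.0, 0.081, 0.997, -0.0]
contact_force: [0.8, 0.8, -4.7]
gripper_width: 0.211
grasp_force: 58.9
```

```bash
python3 st.py;  python3 - <<'E'
from h import *
im=grab_frame("wrist");cv2.imwrite("pics/w4.png",cv2.resize(im[60:260,320:600,::-1],(800,571),interpolation=cv2.INTER_CUBIC))
E
```

```text
9.85 [0.613  0.1332 0.1074] yaw 80.68 push 0.68 along 0.91 z -4.69 tq [ 0.34 -0.15  0.04]
```

View pics/w4.png

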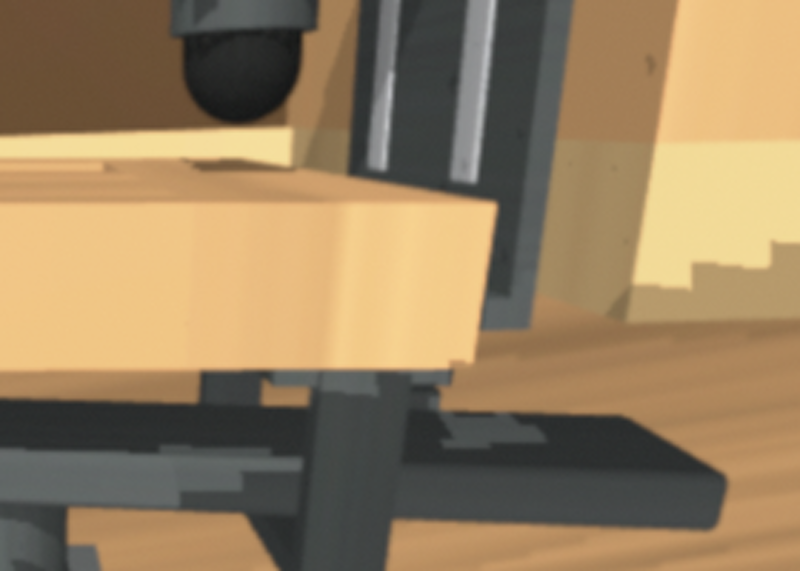

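No contact yet: the stop's dome tip (crop 240,120) is still ahead of the gate's back edge (crop row ~205), and I work the gap out at about 8 mm, or 2.5° of swing.

Emit:
{"fn": "play_rows", "kwargs": {
  "linear": [
    [-0.0006,0.0003,0],
    [-0.0006,0.0004,0],
    [-0.0006,0.0003,0],
    [0,0,0]
  ],
  "turn": [0.25,0.25,0.25,0]
}}

```text
time: 10.4
tool_pos: [0.611, 0.1342, 0.1073]
tool_rot: [-0.0, 0.075, 0.997, -0.0]
contact_force: [-0.6, -0.5, -4.6]
gripper_width: 0.213
grasp_force: 59.0
```

Emit:
{"fn": "play_rows", "kwargs": {
  "linear": [
    [-0.0006,0.0003,0],
    [-0.0006,0.0004,0],
    [0,0,0]
  ],
  "turn": [0.25,0.25,0]
}}

```text
time: 10.78
tool_pos: [0.6098, 0.1349, 0.1072]
tool_rot: [-0.0, 0.07, 0.998, -0.0]
contact_force: [-1.4, -1.0, -4.4]
gripper_width: 0.214
grasp_force: 59.0
```

Emit:
{"fn": "play_rows", "kwargs": {
  "linear": [
    [-0.0006,0.0003,0],
    [0,0,0]
  ],
  "turn": [0.25,0]
}}

```text
time: 11.02
tool_pos: [0.6092, 0.1352, 0.1072]
tool_rot: [-0.0, 0.068, 0.998, -0.0]
contact_force: [-0.6, -2.0, -5.0]
gripper_width: 0.216
grasp_force: 59.0
```

```bash
python3 st.py
```

```text
11.03 [0.6092 0.1352 0.1072] yaw 82.19 push -0.35 along -2.05 z -5.02 tq [-0.07  0.1   0.03]
```

Emit:
{"fn": "play_rows", "kwargs": {
  "linear": [
    [-0.0006,0.0002,0],
    [0,0,0]
  ],
  "turn": [0.25,0]
}}

```text
time: 11.28
tool_pos: [0.6086, 0.1355, 0.1072]
tool_rot: [-0.0, 0.066, 0.998, -0.0]
contact_force: [-1.2, -2.4, -4.4]
gripper_width: 0.211
grasp_force: 59.0
```

Emit:
{"fn": "play_rows", "kwargs": {
  "linear": [
    [-0.0006,0.0002,0],
    [0,0,0]
  ],
  "turn": [0.25,0]
}}

```text
time: 11.52
tool_pos: [0.608, 0.1358, 0.1072]
tool_rot: [-0.0, 0.064, 0.998, -0.0]
contact_force: [-0.5, -1.8, -5.3]
gripper_width: 0.212
grasp_force: 59.0
```

Emit:
{"fn": "play_rows", "kwargs": {
  "linear": [
    [-0.0005,0.0003,0],
    [0,0,0]
  ],
  "turn": [0.2,0]
}}

```text
time: 11.78
tool_pos: [0.6075, 0.136, 0.1072]
tool_rot: [-0.0, 0.062, 0.998, -0.0]
contact_force: [-2.0, -2.6, -5.3]
gripper_width: 0.209
grasp_force: 59.0
```

```bash
python3 st.py
```

```text
11.78 [0.6075 0.136  0.1072] yaw 82.88 push -1.68 along -2.8 z -5.28 tq [-0.24  0.17 -0.03]
```

Emit:
{"fn": "play_rows", "kwargs": {
  "linear": [
    [-0.0005,0.0001,0],
    [0,0,0]
  ],
  "turn": [0.2,0]
}}

```text
time: 12.02
tool_pos: [0.6071, 0.1362, 0.1073]
tool_rot: [-0.0, 0.06, 0.998, 0.0]
contact_force: [-1.3, -1.8, -6.1]
gripper_width: 0.213
grasp_force: 59.0
```

Emit:
{"fn": "play_rows", "kwargs": {
  "linear": [
    [-0.0005,0.0001,0],
    [0,0,0]
  ],
  "turn": [0.2,0]
}}

```text
time: 12.28
tool_pos: [0.6069, 0.1363, 0.1073]
tool_rot: [0.0, 0.059, 0.998, 0.0]
contact_force: [-0.2, -1.4, -6.2]
gripper_width: 0.208
grasp_force: 58.9
```

Emit:
{"fn": "play_rows", "kwargs": {
  "linear": [
    [-0.0005,0.0001,0],
    [0,0,0]
  ],
  "turn": [0.2,0]
}}

```text
time: 12.52
tool_pos: [0.6066, 0.1364, 0.1075]
tool_rot: [0.001, 0.057, 0.998, 0.0]
contact_force: [1.6, -2.1, -5.8]
gripper_width: 0.211
grasp_force: 58.8
```

```bash
python3 st.py
```

```text
12.53 [0.6066 0.1364 0.1075] yaw 83.47 push 1.83 along -1.95 z -5.75 tq [ 0.01 -0.34 -0.09]
```

Contact with the stop: the push is up by about 3 N and the motion is stalling.

Emit:
{"fn": "play_rows", "kwargs": {
  "linear": [
    [-0.0005,0,0],
    [0,0,0]
  ],
  "turn": [0.15,0]
}}

```text
time: 12.78
tool_pos: [0.6063, 0.1365, 0.1076]
tool_rot: [0.001, 0.056, 0.998, 0.0]
contact_force: [3.4, -2.0, -6.3]
gripper_width: 0.216
grasp_force: 58.8
```

Emit:
{"fn": "play_rows", "kwargs": {
  "linear": [
    [-0.0004,0,0],
    [0,0,0]
  ],
  "turn": [0.1,0]
}}

```text
time: 13.02
tool_pos: [0.606, 0.1366, 0.1077]
tool_rot: [0.001, 0.055, 0.999, 0.0]
contact_force: [4.9, 1.0, -5.8]
gripper_width: 0.215
grasp_force: 58.8
```

```bash
python3 st.py; sleep 0
python3 - <<'E'
from h import *
# average over small time via camera calls
f=[]
for _ in range(4):
    grab_frame("wrist");s=state();T=q2R(s["tool_rot"]);f.append(-np.array(s["contact_force"])@T[:,0])
print(np.round(f,2),s["tool_pos"])
E
```

```text
13.03 [0.606  0.1366 0.1077] yaw 83.72 push 4.73 along 1.51 z -5.76 tq [ 0.34 -0.83 -0.18]
[5.55 5.15 5.15 4.85] [0.60596315 0.1366259  0.10772671]
```

Emit:
{"fn": "play_rows", "kwargs": {
  "linear": [
    [-0.0004,0.0001,0],
    [0,0,0]
  ],
  "turn": [0.1,0]
}}

```text
time: 13.48
tool_pos: [0.6057, 0.1367, 0.1078]
tool_rot: [0.001, 0.054, 0.999, 0.0]
contact_force: [6.1, -0.8, -5.7]
gripper_width: 0.212
grasp_force: 58.8
```

```bash
cat > av.py <<'E'
from h import *
f=[]
for _ in range(3):
    grab_frame("wrist");s=state();T=q2R(s["tool_rot"]);c=np.array(s["contact_force"]);f.append([-c@T[:,0],c@T[:,1],c[2]])
print(np.round(np.mean(f,0),2),np.round(s["tool_pos"],4),s["time"])
E
python3 av.py
```

```text
[ 5.98  0.57 -6.15] [0.6058 0.1367 0.1078] 13.625
```

Emit:
{"fn": "play_rows", "kwargs": {
  "linear": [
    [-0.0002,0,0],
    [0,0,-0.002],
    [0,0,-0.002],
    [0,0,0]
  ],
  "turn": [0,0,0,0]
}}

```text
time: 14.12
tool_pos: [0.6061, 0.1368, 0.105]
tool_rot: [0.002, 0.054, 0.999, 0.0]
contact_force: [5.6, -0.2, 0.0]
gripper_width: 0.209
grasp_force: 59.5
```

Emit:
{"fn": "play_rows", "kwargs": {
  "linear": [
    [0,0,-0.0015],
    [0,0,0]
  ],
  "turn": [0,0]
}}

```text
time: 14.38
tool_pos: [0.6061, 0.1368, 0.1037]
tool_rot: [0.002, 0.054, 0.999, 0.0]
contact_force: [4.6, 1.8, 2.2]
gripper_width: 0.213
grasp_force: 59.9
```

```bash
python3 av.py
```

```text
[4.56 3.06 2.9 ] [0.6061 0.1368 0.1037] 14.525
```

Emit:
{"fn": "play_rows", "kwargs": {
  "linear": [
    [0,0,0.003],
    [0,0,0.001],
    [-0.0004,0,0],
    [0,0,0]
  ],
  "turn": [0,0,0,0]
}}

```text
time: 15.02
tool_pos: [0.6056, 0.1369, 0.1064]
tool_rot: [0.002, 0.054, 0.999, 0.001]
contact_force: [8.3, 2.4, -1.8]
gripper_width: 0.216
grasp_force: 59.2
```

```bash
python3 av.py
```

```text
[ 7.65  2.56 -1.96] [0.6056 0.1369 0.1064] 15.175
```

Emit:
{"fn": "play_rows", "kwargs": {
  "linear": [
    [0,0,-0.002],
    [0,0,-0.001],
    [0,0,0]
  ],
  "turn": [0,0,0]
}}

```text
time: 15.55
tool_pos: [0.6059, 0.1369, 0.1044]
tool_rot: [0.002, 0.054, 0.999, 0.0]
contact_force: [6.7, 2.1, 1.8]
gripper_width: 0.211
grasp_force: 59.6
```

Emit:
{"fn": "play_rows", "kwargs": {
  "linear": [
    [0,0,-0.0015],
    [0,0,0]
  ],
  "turn": [0,0]
}}

```text
time: 15.8
tool_pos: [0.606, 0.1369, 0.1034]
tool_rot: [0.002, 0.054, 0.999, 0.0]
contact_force: [4.7, 1.6, 3.0]
gripper_width: 0.213
grasp_force: 59.8
```

Emit:
{"fn": "play_rows", "kwargs": {
  "linear": [
    [0,0,-0.001],
    [0,0,0]
  ],
  "turn": [0,0]
}}

```text
time: 16.05
tool_pos: [0.6061, 0.1369, 0.1028]
tool_rot: [0.002, 0.054, 0.999, 0.0]
contact_force: [4.6, 3.1, 4.6]
gripper_width: 0.213
grasp_force: 60.0
```

```bash
python3 av.py
python3 - <<'E'
from h import *
im=grab_frame("wrist");cv2.imwrite("pics/w5.png",cv2.resize(im[60:260,320:600,::-1],(800,571),interpolation=cv2.INTER_CUBIC))
E
```

```text
[5.03 3.43 4.03] [0.6061 0.1369 0.1028] 16.2
```

View pics/w5.png

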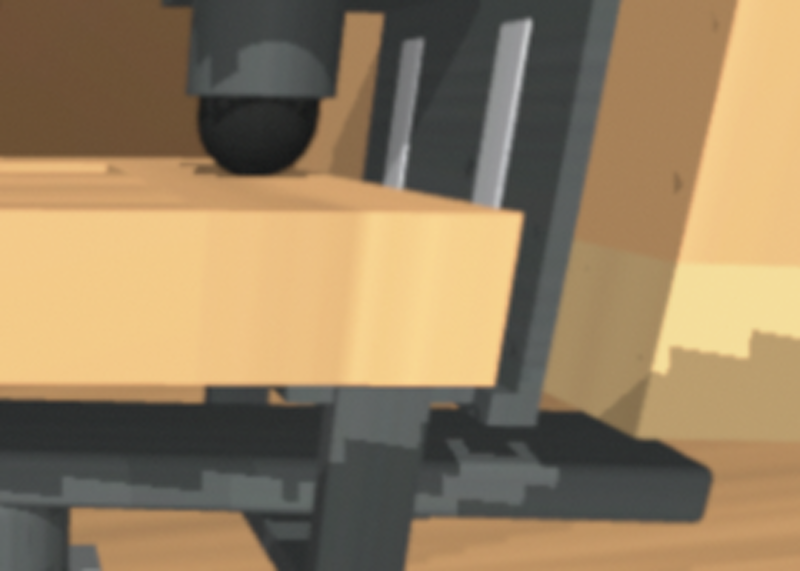

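Emit:
{"fn": "play_rows", "kwargs": {
  "linear": [
    [0,0,-0.001],
    [0,0,0]
  ],
  "turn": [0,0]
}}

```text
time: 16.5
tool_pos: [0.6063, 0.1368, 0.1022]
tool_rot: [0.002, 0.054, 0.999, 0.0]
contact_force: [4.4, 2.4, 5.3]
gripper_width: 0.21
grasp_force: 60.1
```

Emit:
{"fn": "play_rows", "kwargs": {
  "linear": [
    [0,0,-0.001],
    [0,0,0]
  ],
  "turn": [0,0]
}}

```text
time: 16.75
tool_pos: [0.6061, 0.137, 0.1]
tool_rot: [0.002, 0.053, 0.999, 0.001]
contact_force: [6.8, 2.9, 1.6]
gripper_width: 0.214
grasp_force: 60.4
```

```bash
python3 av.py
```

```text
[6.74 4.26 0.78] [0.6061 0.1371 0.1   ] 16.9
```

Emit:
{"fn": "play_rows", "kwargs": {
  "linear": [
    [0,0,-0.0015],
    [0,0,0]
  ],
  "turn": [0,0]
}}

```text
time: 17.15
tool_pos: [0.6062, 0.137, 0.0988]
tool_rot: [0.002, 0.053, 0.999, 0.0]
contact_force: [6.3, 2.8, 1.8]
gripper_width: 0.21
grasp_force: 60.5
```

Emit:
{"fn": "play_rows", "kwargs": {
  "linear": [
    [0,0,-0.0015],
    [0,0,0]
  ],
  "turn": [0,0]
}}

```text
time: 17.4
tool_pos: [0.6064, 0.1369, 0.0978]
tool_rot: [0.003, 0.053, 0.999, 0.0]
contact_force: [5.6, 2.5, 4.2]
gripper_width: 0.214
grasp_force: 60.7
```

```bash
python3 av.py
```

```text
[5.82 3.05 3.7 ] [0.6064 0.1369 0.0978] 17.55
```

Emit:
{"fn": "play_rows", "kwargs": {
  "linear": [
    [0,0,-0.001],
    [0,0,0]
  ],
  "turn": [0,0]
}}

```text
time: 17.8
tool_pos: [0.6065, 0.1369, 0.0972]
tool_rot: [0.003, 0.053, 0.999, 0.0]
contact_force: [5.0, 2.5, 5.6]
gripper_width: 0.212
grasp_force: 60.9
```

Emit:
{"fn": "play_rows", "kwargs": {
  "linear": [
    [0.0005,0,0],
    [0.0005,0,0],
    [0.0005,0,0],
    [0,0,0]
  ],
  "turn": [0,0,0,0]
}}

```text
time: 18.3
tool_pos: [0.6068, 0.1367, 0.097]
tool_rot: [0.001, 0.053, 0.999, -0.0]
contact_force: [0.7, 1.5, 7.5]
gripper_width: 0.209
grasp_force: 61.2
```

```bash
python3 av.py
```

```text
[-0.1   1.84  7.62] [0.6068 0.1367 0.0971] 18.45
```

Backing off 1.5 mm took the push to about zero while the gate moved only 0.3 mm, so the lip is holding it. Releasing.

Emit:
{"fn": "play_rows", "kwargs": {
  "linear": [
    [0,0,0],
    [0,0,0],
    [0,0,0],
    [0,0,0],
    [0,0,0]
  ],
  "turn": [0,0,0,0,0],
  "hand": 0.05
}}

```text
time: 19.08
tool_pos: [0.6056, 0.1364, 0.0941]
tool_rot: [-0.0, 0.054, 0.999, -0.0]
contact_force: [-0.4, 0.7, -0.3]
gripper_width: 0.581
grasp_force: 0.0
```

Emit:
{"fn": "play_rows", "kwargs": {
  "linear": [
    [0,0,0.01],
    [0,0,0.02],
    [0,0,0.04],
    [0,0,0.04],
    [0,0,0.04],
    [0,0,0]
  ],
  "turn": [0,0,0,0,0,0]
}}

```text
time: 19.82
tool_pos: [0.6085, 0.1368, 0.2517]
tool_rot: [0.006, 0.054, 0.999, 0.001]
contact_force: [-0.4, 0.4, 0.3]
gripper_width: 0.586
grasp_force: 0.0
```

```bash
python3 st.py
python3 - <<'E'
from h import *
im=grab_frame("wrist");a=cv2.resize(im[60:240,160:480,::-1],(800,450),interpolation=cv2.INTER_CUBIC)
cv2.imwrite("pics/w6.png",a)
E
```

```text
19.82 [0.6085 0.1368 0.2517] yaw 83.83 push -0.45 along 0.39 z 0.33 tq [ 0.04 -0.01 -0.04]
```

View pics/w6.png

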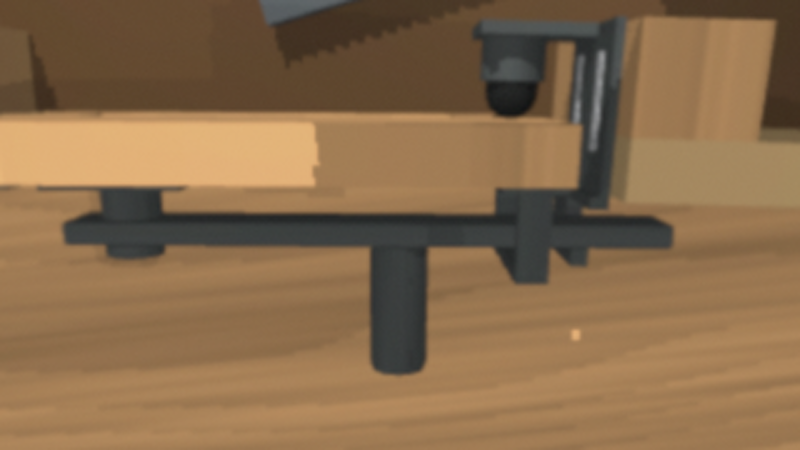

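The lip now shows in front of the bar (572,255), the bar lies between lip and cheek, and the stop rests on the gate. To confirm the bar is at the bottom, I'll touch the knob lightly from above.

Emit:
{"fn": "play_rows", "kwargs": {
  "linear": [
    [-0.0025,0,0],
    [0,0,-0.03],
    [0,0,-0.04],
    [0,0,-0.03],
    [0,0,-0.014],
    [0,0,0],
    [0,0,0],
    [0,0,0]
  ],
  "turn": [0,0,0,0,0,0,0,0],
  "hand": 0.0
}}

```text
time: 20.88
tool_pos: [0.6043, 0.1366, 0.1322]
tool_rot: [0.001, 0.054, 0.999, 0.0]
contact_force: [0.1, -0.4, 0.7]
gripper_width: 0.001
grasp_force: 0.0
```

Emit:
{"fn": "play_rows", "kwargs": {
  "linear": [
    [0,0,-0.004],
    [0,0,-0.003],
    [0,0,-0.001],
    [0,0,0]
  ],
  "turn": [0,0,0,0]
}}

```text
time: 21.38
tool_pos: [0.6037, 0.1365, 0.1247]
tool_rot: [0.0, 0.054, 0.999, 0.0]
contact_force: [-5.0, -0.6, 8.8]
gripper_width: -0.001
grasp_force: 4.9
```

Emit:
{"fn": "play_rows", "kwargs": {
  "linear": [
    [0,0,-0.001],
    [0,0,0]
  ],
  "turn": [0,0]
}}

```text
time: 21.62
tool_pos: [0.6038, 0.1366, 0.1247]
tool_rot: [0.0, 0.054, 0.999, -0.0]
contact_force: [-6.9, -1.8, 12.7]
gripper_width: -0.004
grasp_force: 6.7
```

The knob's top is solid at z = 0.1247 (0.125 expected when level), so the bar is on the notch floor. Retreating.

Emit:
{"fn": "play_rows", "kwargs": {
  "linear": [
    [0,0,0.005],
    [0,0,0.03],
    [0.01,0,0.05],
    [0.01,0,0.05],
    [0,0,0.02],
    [0,0,0],
    [0,0,0]
  ],
  "turn": [0,0,0,0,0,0,0]
}}

```text
time: 22.5
tool_pos: [0.622, 0.1364, 0.2733]
tool_rot: [-0.002, 0.054, 0.999, -0.0]
contact_force: [0.3, 0.0, -0.1]
gripper_width: 0.001
grasp_force: 0.0
```

```bash
python3 -c "
from plant import *
print(state()['tool_pos'],state()['contact_force']);print(job_done())"
```

```text
[0.62202602 0.13637105 0.27326131] [ 0.29815767  0.04947357 -0.1385678 ]
the job is handed in; nothing more can be done
None
```

The gate is shut with the latch bar on the notch floor (knob top felt at 124.7 mm; level is 125 mm), the arm is clear, and I handed the job in at about 22.5 s; no verdict was returned.

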